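# Shift the mower console into the green slot

## Robot

A 7-joint arm with a two-finger parallel gripper is mounted at the origin on the work surface. World frame = base frame: x ahead of the robot, y to its left, z up, the work surface at z = 0. Lengths are in m, angles in rad, forces in N, time in s.
With the tool pointing down it reaches from about 0.4 to 0.85 m from the base axis. Payload 10.4 kg.
Tool frame: the origin (TCP) lies on the centre line of the jaws, within the pads' length; the fingertips stand 8 mm ahead of it and the grasp point (between the pads) lies 11 mm behind it (r.finger_overhang is the distance from the TCP to the fingertips, in m); z points along the fingers, y is the line along which they close (so a half turn about z gives the same grasp; the last joint's range is limited). The gripper opens to 87 mm and grips with 3 to 60 N. Pads are 19 mm wide; open, the fingers measure 117 mm over their backs; the gripper's body (75 mm by 190 mm) begins 51 mm behind the grasp point.
Start: joints at [1.318, 0.332, -0.065, 1.46, 0.022, 1.35, -0.088], TCP at [0.142, -0.609, 0.231] pointing down, gripper open.
Joint ranges: [-2.6, 2.6], [-0.5, 2.12], [-1.47, 1.34], [0.16, 2.42], [-1.27, 4.41], [0.06, 2.06], [-2.6, 2.6]. Speed limits (rad/s): [2.22, 2.22, 2.79, 2.79, 3.14, 3.14, 3.14].

## Interface

Orientations are given as a unit quaternion [x, y, z, w].
In Python, from bench import r, vision gives the robot as it stands.
- The arm moves only by the tool drive_tool, never from a script. Its argument "series" is a list of rows, each a list of 2 entries, a list of its own where there are three numbers: the shift along the world's x, y, z in cm, then the turn about the world's z in degrees. A call has exactly 10 rows; each row shifts and turns the commanded pose from where the row before left it; what a row does not reach is not made up. A row lasts 1/8 s, in which the tool goes at most 62.5 mm and 10.7 degrees, less where a joint would pass 70% of its speed; a pose out of reach is approached as far as the arm can. A call with a gripper value outside its range is refused whole. "hand" is the closure, from 0 (fully open) to 1 (shut), set as the call begins (left out, the last holds). The fingers move at their own pace and stop on an object; "newtons" is the grip in N (left out, the last holds). Time passes only in rows, so rows that do not move let the fingers close, or fill a call up. It gives the time, the measured TCP pose, the force, the opening and the grip force at its end, in the units of the state.
- r.read_state(): the state, without advancing time (a new reading comes with each control period).
- vision.camera(name): name is "scene" or "top" or "wrist"; returns a dict with "color" (420x560x3 uint8, red, green, blue), "intrinsics" (3x3 intrinsics, pixels), "k1" (the pictures are not rectified: a ray, as slopes to the right and down, at radius r is drawn at 1 + k1 r^2 times it, then the intrinsics apply), "R" (3x3) and "t" (3): a world point X has camera coordinates R X + t; the wrist camera has in their place "mount" (4x4, takes a point from camera to tool coordinates, whose origin is the TCP and whose axes are the flange's). Camera axes: x right, y down, z forward; pixel columns grow to the right and rows downward; lengths in m; the calibration is good to about 2 mm. A picture is of the moment at which its call begins: read the wrist's pose just before it. There is no depth.
- r.close_job(): hands the job in; it is judged then, once.
The state is a dict: "time": time; "joint_positions": joint angles; "joint_vel": joint speeds; "joint_torque": joint torques, N m; "ee_pos": TCP position; "eef_rot": TCP orientation; "ft_force": force on the tool from outside, world axes, zero at the start; "torque": the same for the moment, N m; "width": finger opening in m; "grip_force": force on a finger pad.
Only numpy, scipy, OpenCV 4.12 (cv2) and the standard library are available. Lean on these libraries where they do the work, as an engineer would, in place of code of your own. Each camera call takes 0.05 s, during which the arm holds its last target. There are 200 camera calls.

## Task

Two ride-on-mower shift consoles stand on the garage bench. Take the lever with the red knob out of its white-marked slot, guide it along the zigzag gate and put it fully home at the end of the green-marked slot, then let go. Leave the lever with the yellow knob alone.

Things in the scene. Friction and masses are not known exactly. Their poses are not given: they have to be found in the camera images.
- red_console: Fixed console with the red-knobbed lever: black housing, grey top plate, 170 (x) by 150 (y), 115 mm tall. Origin: centre of its underside, on the table. x: along the lanes, from the white to the green mark, up to 35 degrees off straight away from the robot; y left, z up. Lever pivot (two-way): 20 mm above the origin.
- red_gate (a point): Centre of the Z-shaped slot in the console's top, axes as red_console. A crossing along y at x = 0 joins the start lane (y = +28 mm, towards -x, white patch past its end) to the target lane (y = -28 mm, towards +x, green patch past its end). Slots 22 mm wide, lanes end at x = -36, +36; plate 8 mm, rod 12 mm thick.
- red_knob (a point): Centre of the red ball knob, 34 mm across, 155 mm from the pivot (175 mm over the table upright, 161 at lane ends). In console axes: starts at x -26 to -44, y about +44 mm; crossing x = 0 (+-8); target lane y = -44 (+-8), home at x = +46. A lever moves at about 2 N and stays where left.
- yellow_knob (a point): Centre of the yellow ball knob, 34 mm across, of the other, otherwise identical console. Leave it alone.
There are look-alikes about, which are no part of the job. What is shaped like the red_console but purple is not meant.

How it is judged:
By the outcome, as a careful person would: the job done as asked, in the order asked, and still so for the second after the job is handed in, with the robot touching nothing.
It also fails if it takes over 32 s, if anything falls off the work surface, if the arm or the gripper's body presses on something with over 40 N, if the wrist force passes 120 N, or if a joint passes its speed limit or range.

## Working session

There is one attempt and no reset: what is moved stays moved. The work goes in short steps, Python scripts to look and compute and a tool call to move; the robot and the scene stay as the last step left them, time stands still between calls to the robot, and variables do not carry over. Pictures are saved under pics/ and viewed, at most 10 in all, crops included, and the job is handed in when it is done.

Besides the shell and the picture viewer there is one more tool, called after "Call:" by a JSON object that holds its "op" and its "data", one argument or row to a line. drive_tool: Moves the arm, as the interface text tells. Its arguments: {"type":"object","properties":{"series":{"type":"array"},"hand":{"type":"number"},"newtons":{"type":"number"}},"required":["series"]}

```bash
mkdir -p pics
cat > h.py <<'E'
import numpy as np, cv2
from bench import r, vision
def save(n,c): cv2.imwrite('pics/'+n,c[:,:,::-1])
def ray(c,u,v):
    K=np.array(c['intrinsics']);k=c['k1']
    d=np.array([(u-K[0,2])/K[0,0],(v-K[1,2])/K[1,1]]);s=d.copy()
    for _ in range(30): s=d/(1+k*(s@s))
    R=np.array(c['R']);t=np.array(c['t'])
    return -R.T@t, R.T@np.array([s[0],s[1],1])
def onz(c,u,v,z):
    o,d=ray(c,u,v); return o+d*(z-o[2])/d[2]
def tri(c1,p1,c2,p2):
    o1,d1=ray(c1,*p1);o2,d2=ray(c2,*p2)
    s=np.linalg.lstsq(np.c_[d1,-d2],o2-o1,rcond=None)[0]
    a=o1+d1*s[0];b=o2+d2*s[1];return (a+b)/2,np.linalg.norm(a-b)
def proj(c,X):
    K=np.array(c['intrinsics']);p=np.array(c['R'])@X+np.array(c['t']);s=p[:2]/p[2]
    s=s*(1+c['k1']*(s@s));return K[0,0]*s[0]+K[0,2],K[1,1]*s[1]+K[1,2]
E
python3 - <<'E'
from h import *
import pickle
c={n:vision.camera(n) for n in('scene','top')}
pickle.dump(c,open('c.pkl','wb'))
for n in c: save(n+'0.png',c[n]['color']); print(n,-np.array(c[n]['R']).T@c[n]['t'])
print(r.read_state())
E
```

```text
scene [ 0.82548253 -0.3108115   1.00400337]
top [0.3346019  0.01122445 1.29198153]
{'time': 0.1, 'joint_positions': array([ 1.31840114,  0.33285039, -0.06469757,  1.46083789,  0.02159279,
        1.3499294 , -0.08850235]), 'joint_vel': array([-0.00053768, -0.00215687, -0.0006716 , -0.00256164,  0.00013098,
        0.00185055,  0.00038751]), 'joint_torque': array([ 1.88812213e-03, -6.24543715e+01,  2.48628587e-02, -3.90718210e+01,
       -6.13861252e-02,  3.65134212e-02, -7.16865969e-06]), 'ee_pos': array([ 0.14228133, -0.60824016,  0.22981673]), 'eef_rot': array([ 9.93405590e-01,  1.14651176e-01, -1.02768001e-04, -6.56976449e-04]), 'ft_force': array([-0.11642291,  0.36148786, -0.48971737]), 'torque': array([-0.03658845, -0.00586329,  0.07585807]), 'grip_force': 0.0, 'width': 0.08712519712770281}
```

View pics/scene0.png

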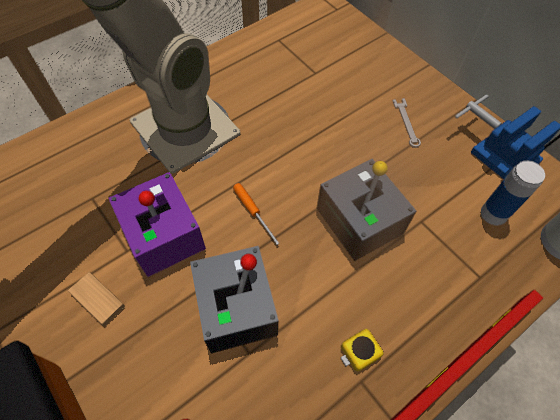

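View pics/top0.png

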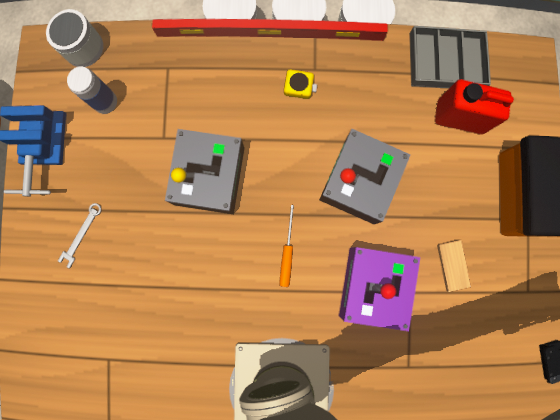

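The scene picture shows three lookalikes:
- Red knob on the black/grey console: scene (248,262), top (348,176). It sits by the white patch.
- Red knob on the purple console: scene (147,198), top (388,292). Not meant.
- Yellow knob: scene (380,168), top (179,175). Leave it alone.

I choose the grey one and will check it in a close crop.

Run:
```python
from h import *
import pickle
c=pickle.load(open('c.pkl','rb'))
a=cv2.resize(c['scene']['color'][235:365,180:290],None,fx=3.6,fy=3.6,interpolation=cv2.INTER_CUBIC)
b=cv2.resize(c['top']['color'][120:230,310:420],None,fx=3.6,fy=3.6,interpolation=cv2.INTER_CUBIC)
o=np.zeros((480,800,3),np.uint8);o[:a.shape[0],:396]=a[:,:396];o[:396,400:796]=b
save('crop.png',o)
```

```text
(no output)
```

View pics/crop.png

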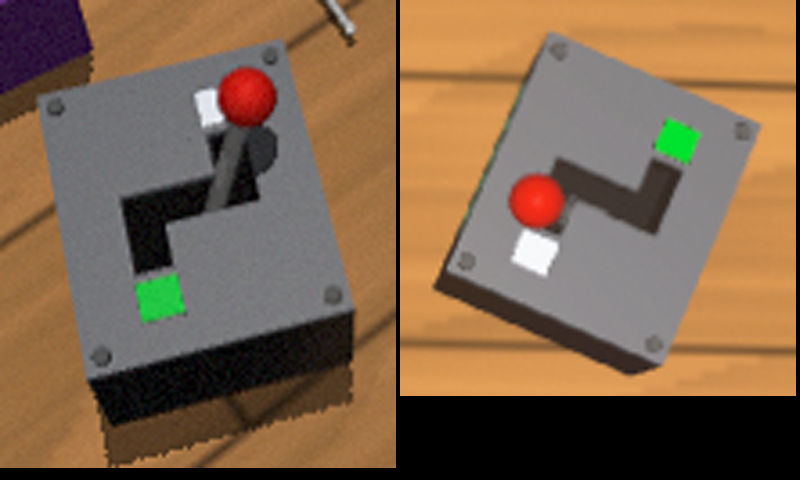

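The crop confirms it: red knob on the grey plate with black sides, at the white patch (crop left knob 247,97; right 537,201). The plate screws and patches are clear.

```bash
cat >> h.py <<'E'
import pickle
E
python3 - <<'E'
from h import *
c=pickle.load(open('c.pkl','rb'))
S=lambda x,y:(180+x/3.6,235+y/3.6)
T=lambda x,y:(310+(x-400)/3.6,120+y/3.6)
for n,f,pts in(('scene',S,[(56,107),(271,56),(333,295),(101,356),(209,107),(160,297)]),('top',T,[(466,261),(559,50),(742,131),(654,344),(535,252),(677,141)])):
    P=np.array([onz(c[n],*f(*p),.115) for p in pts]);print(n,P[:,:2].round(4).tolist(),'cen',P[:4].mean(0),P[4:].mean(0))
    d=P[5]-P[4];print('patch dir deg',np.degrees(np.arctan2(d[1],d[0])),np.linalg.norm(d))
# knob
k,e=tri(c['scene'],S(247,97),c['top'],T(537,201));print('knob',k,e)
# yaw from screws: order
P=np.array([onz(c['top'],*T(*p),.115) for p in[(466,261),(559,50),(742,131),(654,344)]])
v=P[1]-P[0]+P[2]-P[3];yaw=np.arctan2(v[1],v[0]);print('yaw',np.degrees(yaw))
v=np.array([onz(c['scene'],*S(*p),.115) for p in[(101,356),(56,107),(271,56),(333,295)]])
w=v[0]-v[1]+v[3]-v[2];print('yaw scene',np.degrees(np.arctan2(w[1],w[0])))
R=np.array([[np.cos(yaw),np.sin(yaw)],[-np.sin(yaw),np.cos(yaw)]])
print('knob local',R@(k-P.mean(0))[:2])
E
```

```text
scene [[0.4276, -0.2158], [0.4777, -0.0958], [0.6159, -0.1537], [0.566, -0.274], [0.4822, -0.1443], [0.5586, -0.2305]] cen [ 0.52180923 -0.18482137  0.115     ] [ 0.52040871 -0.18739649  0.115     ]
patch dir deg -48.45719369040235 0.11525969417590172
top [[0.4765, -0.0961], [0.6143, -0.1547], [0.5648, -0.2737], [0.4264, -0.2163], [0.4832, -0.1399], [0.557, -0.2311]] cen [ 0.52052253 -0.18517621  0.115     ] [ 0.52014358 -0.18546628  0.115     ]
patch dir deg -51.02738141070654 0.11733087612375014
knob [ 0.50872059 -0.13383838  0.16431196] 0.0016175566737961335
yaw -22.77727334089048
yaw scene -22.761422466224356
knob local [-0.03075702  0.04276523]
```

Call:
{"op": "drive_tool", "data": {
  "series": [
    [[2.2,2.8,0.3],6],
    [[2.2,2.8,0.3],6],
    [[2.2,2.8,0.3],6],
    [[2.2,2.8,0.3],6],
    [[2.2,2.8,0.3],6],
    [[2.2,2.8,0.3],6],
    [[2.2,2.8,0.3],6],
    [[2.2,2.8,0.3],6],
    [[2.2,2.8,0.3],6],
    [[2.2,2.8,0.3],0]
  ],
  "hand": 0
}}

```text
time: 1.35
ee_pos: [0.3632, -0.3271, 0.2606]
eef_rot: [0.832, 0.554, -0.0, -0.0]
ft_force: [0.2, -0.3, -0.6]
width: 0.087
grip_force: 0.0
```

Call:
{"op": "drive_tool", "data": {
  "series": [
    [[3,4,0],0],
    [[3,4,0],0],
    [[3,4,0],0],
    [[3,4,0],0],
    [[2.6,3.3,0],0],
    [[0,0,0],0],
    [[0,0,-2],0],
    [[0,0,-2],0],
    [[0,0,0],0],
    [[0,0,0],0]
  ]
}}

```text
time: 2.6
ee_pos: [0.5085, -0.136, 0.2213]
eef_rot: [0.833, 0.553, 0.0, 0.0]
ft_force: [-0.2, 0.0, 1.1]
width: 0.0869
grip_force: 0.0
```

Run:
```python
from h import *
from scipy.spatial.transform import Rotation as Ro
s=r.read_state();print(s['ee_pos'],s['joint_positions'])
w=vision.camera('wrist');t=vision.camera('scene')
M=np.array(w['mount']);W=np.eye(4);W[:3,:3]=Ro.from_quat(s['eef_rot']).as_matrix();W[:3,3]=s['ee_pos']
E=np.linalg.inv(W@M);w['R']=E[:3,:3];w['t']=E[:3,3]
pickle.dump((w,t),open('w.pkl','wb'))
k=np.array([.5087,-.1338,.1643]);print(proj(w,k))
hsv=cv2.cvtColor(w['color'],cv2.COLOR_RGB2HSV)
m=(((hsv[:,:,0]<6)|(hsv[:,:,0]>174))&(hsv[:,:,1]>180)&(hsv[:,:,2]>80)).astype(np.uint8)
n,_,st,ce=cv2.connectedComponentsWithStats(m)
for i in range(1,n):
    if st[i,4]>300: print(st[i],ce[i],onz(w,*ce[i],.1643))
save('wr.png',w['color'])
```

```text
[ 0.50849105 -0.13596729  0.22133885] [ 0.74255028  0.1711549  -0.62665392  1.7072955   0.10423333  1.29588693
 -0.30410559]
(np.float64(276.53448836712107), np.float64(234.98220588278065))
[ 250  207   56   57 2507] [277.39569206 234.69644994] [ 0.50924098 -0.13383623  0.1643    ]
```

View pics/wr.png

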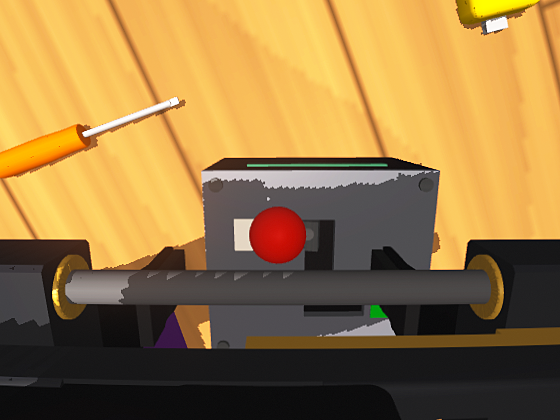

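The wrist view shows the red knob at (277,235), matching the estimate to 1 mm, between the jaws. Descend and grip.

Call:
{"op": "drive_tool", "data": {
  "series": [
    [[0.05,0.2,-1],0],
    [[0,0,-1],0],
    [[0,0,-1],0],
    [[0,0,-1],0],
    [[0,0,-1],0],
    [[0,0,-1],0],
    [[0,0,-0.8],0],
    [[0,0,0],0],
    [[0,0,0],0],
    [[0,0,0],0]
  ]
}}

```text
time: 3.95
ee_pos: [0.5091, -0.1336, 0.153]
eef_rot: [0.833, 0.553, 0.0, 0.0]
ft_force: [-0.3, 0.1, -0.7]
width: 0.087
grip_force: 0.0
```

Call:
{"op": "drive_tool", "data": {
  "series": [
    [[0,0,0],0],
    [[0,0,0],0],
    [[0,0,0],0],
    [[0,0,0],0],
    [[0,0,0],0],
    [[0,0,0],0],
    [[0,0,0],0],
    [[0,0,0],0],
    [[0,0,0],0],
    [[0,0,0],0]
  ],
  "hand": 1,
  "newtons": 18
}}

```text
time: 5.2
ee_pos: [0.5089, -0.1336, 0.1525]
eef_rot: [0.833, 0.553, 0.0, 0.0]
ft_force: [0.8, -0.7, -1.1]
width: 0.0323
grip_force: 18.0
```

Run:
```python
from h import *
s=r.read_state();print(s['ee_pos'],s['width'],s['ft_force'])
y=np.radians(-22.77);R=np.array([[np.cos(y),-np.sin(y)],[np.sin(y),np.cos(y)]])
c=np.array([.521,-.185])
W=lambda x,yy:np.r_[c+R@[x,yy],.02+np.sqrt(.155**2-x*x-yy*yy)-.011]
print('local',R.T@(s['ee_pos'][:2]-c))
p=s['ee_pos']
for q in[(-.015,.044),(0,.044),(0,.022),(0,0),(0,-.022),(0,-.044),(.023,-.044),(.048,-.044)]:
    n=W(*q);print(q,n.round(4),'step cm',((n-p)*100).round(2));p=n
```

```text
[ 0.50888023 -0.13362078  0.15253732] 0.03229167342788305 [ 0.82549483 -0.74876279 -1.10904742]
local [-0.03106067  0.04268428]
(-0.015, 0.044) [ 0.5242 -0.1386  0.1569] step cm [ 1.53 -0.5   0.43]
(0, 0.044) [ 0.538  -0.1444  0.1576] step cm [ 1.38 -0.58  0.08]
(0, 0.022) [ 0.5295 -0.1647  0.1624] step cm [-0.85 -2.03  0.48]
(0, 0) [ 0.521 -0.185  0.164] step cm [-0.85 -2.03  0.16]
(0, -0.022) [ 0.5125 -0.2053  0.1624] step cm [-0.85 -2.03 -0.16]
(0, -0.044) [ 0.504  -0.2256  0.1576] step cm [-0.85 -2.03 -0.48]
(0.023, -0.044) [ 0.5252 -0.2345  0.1558] step cm [ 2.12 -0.89 -0.18]
(0.048, -0.044) [ 0.5482 -0.2441  0.1497] step cm [ 2.31 -0.97 -0.62]
```

Gripped. First leg, to x = 0.

Call:
{"op": "drive_tool", "data": {
  "series": [
    [[0.5,-0.17,0.15],0],
    [[0.5,-0.17,0.15],0],
    [[0.5,-0.17,0.13],0],
    [[0.5,-0.2,0.05],0],
    [[0.5,-0.2,0.03],0],
    [[0.4,-0.17,0],0],
    [[0,0,0],0],
    [[0,0,0],0],
    [[0,0,0],0],
    [[0,0,0],0]
  ]
}}

```text
time: 6.45
ee_pos: [0.5384, -0.1443, 0.1582]
eef_rot: [0.833, 0.553, 0.001, 0.001]
ft_force: [-1.5, 1.5, 6.1]
width: 0.033
grip_force: 18.0
```

Call:
{"op": "drive_tool", "data": {
  "series": [
    [[-0.45,-1.02,0.28],0],
    [[-0.43,-1.02,0.2],0],
    [[-0.42,-1.02,0.1],0],
    [[-0.42,-1.02,0.06],0],
    [[-0.42,-1.02,-0.06],0],
    [[-0.42,-1.02,-0.1],0],
    [[-0.42,-1.02,-0.2],0],
    [[-0.42,-1.02,-0.28],0],
    [[0,0,0],0],
    [[0,0,0],0]
  ]
}}

```text
time: 7.7
ee_pos: [0.5036, -0.2265, 0.1575]
eef_rot: [0.833, 0.553, -0.0, 0.0]
ft_force: [-1.3, -2.5, 2.6]
width: 0.0333
grip_force: 18.0
```

Run:
```python
from h import *
c=vision.camera('scene');save('mid.png',cv2.resize(c['color'][190:390,150:370],None,fx=3,fy=3,interpolation=cv2.INTER_CUBIC))
s=r.read_state();print(s['ee_pos'],s['ft_force'],s['width'])
```

```text
[ 0.50368719 -0.2262754   0.15758354] [-1.00984485 -2.8707523   2.54601207] 0.03275558638359547
```

View pics/mid.png

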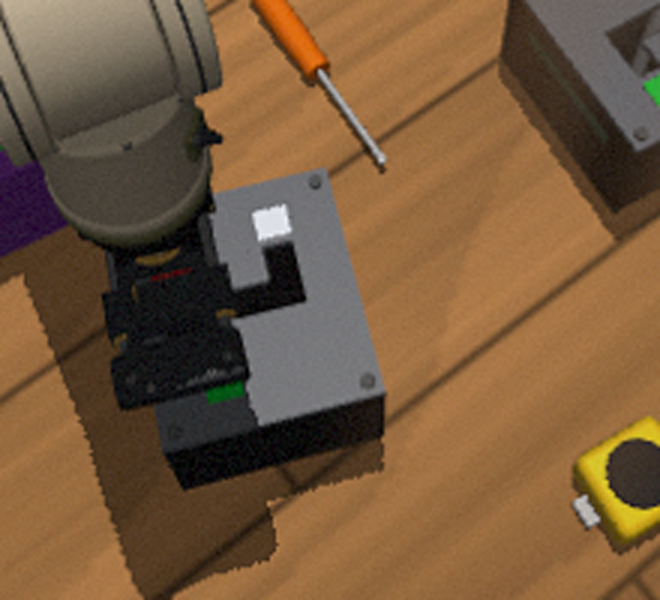

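The start lane (270,270) is empty, so the lever came across with the gripper. Next, the target lane out to home with slight overtravel.

Call:
{"op": "drive_tool", "data": {
  "series": [
    [[0.6,-0.23,0],0],
    [[0.6,-0.23,-0.03],0],
    [[0.6,-0.24,-0.05],0],
    [[0.6,-0.24,-0.08],0],
    [[0.6,-0.25,-0.12],0],
    [[0.6,-0.25,-0.15],0],
    [[0.5,-0.21,-0.17],0],
    [[0.5,-0.21,-0.17],0],
    [[0,0,0],0],
    [[0,0,0],0]
  ]
}}

```text
time: 9.0
ee_pos: [0.548, -0.2437, 0.15]
eef_rot: [0.833, 0.553, -0.002, -0.002]
ft_force: [-19.1, 4.9, 11.7]
width: 0.0325
grip_force: 18.1
```

Run:
```python
from h import *
s=r.read_state();y=np.radians(-22.77);R=np.array([[np.cos(y),-np.sin(y)],[np.sin(y),np.cos(y)]])
print(s['ee_pos'],'local',R.T@(s['ee_pos'][:2]-[.521,-.185]),'F local',R.T@s['ft_force'][:2],s['ft_force'][2],s['width'])
```

```text
[ 0.54796084 -0.24368144  0.14995844] local [ 0.04757132 -0.04367342] F local [-19.53528651  -2.90546748] 11.685684982070464 0.03253935278648027
```

Against the end stop (20 N reaction). Release and rise.

Call:
{"op": "drive_tool", "data": {
  "series": [
    [[0,0,0],0],
    [[0,0,0],0],
    [[0,0,0],0],
    [[0,0,0],0],
    [[0,0,0],0],
    [[0,0,1],0],
    [[0,0,2],0],
    [[0,0,3],0],
    [[0,0,3],0],
    [[0,0,3],0]
  ],
  "hand": 0
}}

```text
time: 10.25
ee_pos: [0.5501, -0.2445, 0.2728]
eef_rot: [0.833, 0.553, 0.001, 0.001]
ft_force: [0.8, 0.4, 0.3]
width: 0.087
grip_force: 0.0
```

Call:
{"op": "drive_tool", "data": {
  "series": [
    [[-1,-3,1],0],
    [[-1,-3,1],0],
    [[-1,-3,0],0],
    [[-1,-3,0],0],
    [[-1,-3,0],0],
    [[-1,-3,0],0],
    [[-1,-3,0],0],
    [[0,0,0],0],
    [[0,0,0],0],
    [[0,0,0],0]
  ]
}}

```text
time: 11.5
ee_pos: [0.4807, -0.4534, 0.2908]
eef_rot: [0.833, 0.554, 0.0, 0.0]
ft_force: [0.4, 0.6, 0.6]
width: 0.087
grip_force: 0.0
```

Run:
```python
from h import *
c={n:vision.camera(n) for n in('scene','top')}
P={}
for n,x in c.items():
    hsv=cv2.cvtColor(x['color'],cv2.COLOR_RGB2HSV)
    m=(((hsv[:,:,0]<6)|(hsv[:,:,0]>174))&(hsv[:,:,1]>180)&(hsv[:,:,2]>80)).astype(np.uint8)
    k,_,st,ce=cv2.connectedComponentsWithStats(m)
    g=np.array(proj(x,np.array([.5455,-.2434,.161])));print(n,'expected',g)
    i=1+np.argmin(np.linalg.norm(ce[1:]-g,axis=1)+1e3*(st[1:,4]<60));P[n]=ce[i];print(ce[i],st[i])
k,e=tri(c['scene'],P['scene'],c['top'],P['top'])
y=np.radians(-22.77);R=np.array([[np.cos(y),-np.sin(y)],[np.sin(y),np.cos(y)]])
print(k,e,'local',R.T@(k[:2]-[.521,-.185]),r.read_state()['ft_force'])
b=cv2.resize(c['top']['color'][120:230,310:420],None,fx=3.6,fy=3.6)
a=cv2.resize(c['scene']['color'][235:345,180:290],None,fx=3.6,fy=3.6)
save('end.png',np.hstack([a,b]))
```

```text
scene expected [212.73133902 309.14399583]
[213.14893617 309.40425532] [205 301  17  18 235]
top expected [396.60600998 160.71669721]
[396.20125786 160.11320755] [389 153  15  15 159]
[ 0.54663892 -0.24276498  0.16114006] 0.0006889892978214545 local [ 0.04599772 -0.04334001] [0.60965876 0.96767183 0.47362544]
```

View pics/end.png

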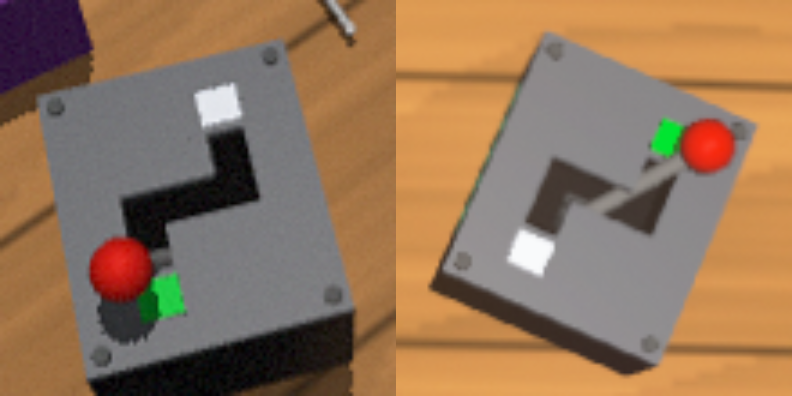

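The picture shows the knob at the green mark (crop 120,268 and 708,145), at local (46.0, -43.3) mm. That is fully home, and the gripper is clear.

```bash
python3 -c "
from bench import r
print(r.close_job())"
```

```text
the job is handed in; nothing more can be done
None
```

The red-knobbed lever is home at the end of the green-marked slot (knob at x = 46, y = -43 mm), released with the gripper clear, the yellow lever was left alone, and the job was handed in at about 12 s.

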